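# Pull the push-fit head off the vortex mixer

## Task

Swap-out of the vortex mixer's head: take the puller by its red handle, feel its fork in under the orange push-fit cap from the open front until it has pushed the yellow release tab firmly to its stop, and, holding the tab in, pull straight up, gently and without jerking, until the cap pops off. Carry the cap level on the fork to the green mat, set it down softly so it stands upright wholly on the mat, then draw the fork out and leave the puller standing upright on the bare bench clear of the cap. Never touch the cap with the fingers, do not force the puller against the mixer or its tab, and leave everything else where it is.

Things in the scene. Friction and masses are not known exactly. Their poses are not given: they have to be found in the camera images.
- mixer_post (a point): Vortex mixer (fixed): blue housing, flat white deck 70 mm above the bench. Point: deck surface on the axis of the steel head post. z up, x from the open front to the blue control hump at the rear. Deck reaches 80 mm in front of (-x) the post, 98 mm wide. Hump: begins 45 mm behind the post, 32 mm over the deck.
- mixer: Same mixer; origin on the bench under the post, same axes. Cheeks 18 mm over the deck on both sides, inner faces 50 mm from the axis, from x -23 mm back: a tool gets under the cap only from the front, along +x. Post 15 mm thick, 12.5 mm tall; sprung balls in it, and a locking tooth, catch over a lip inside the cap. The deck's front part (from 28 mm ahead of the post) is rubber, giving 0.25 mm per N; the rest is rigid.
- mixer_front (a point): Point of the mixer on the deck, 31 mm in front of the post's axis, about where the yellow release tab (18 mm wide, 7 mm tall) stands; its front face really lies anywhere from 21 to 42 mm in front. Pushed along +x it starts to give at 2 N and reaches its hard stop 3.6 mm on at 4 N. Only at the stop is the cap surely unlocked; let go, the tab springs back.
- cap_rim (a point): Orange push-fit cup head ('cap'), 60 g, snapped on the post: a disc of 52 mm diameter, 14 mm thick, over a round hub of 28 mm diameter reaching 7.5 mm below the disc. The hub stands on the deck: a 7.5 mm gap is left between deck and disc. Point: on the axis, level with the disc's underside. z up.
- cap: Same cap; origin at the centre of the hub's underside, 7.5 mm below point cap_rim. With the release tab held fully in, it pops off at about 6 to 15 N of straight pull, after 1 to 4 mm of rise (faster pulls take more force; 20 mm/s is fine); if the tab is not in, it stays locked. Clear of the post after 13 mm; then it only rests on the fork.
- puller_grip (a point): Cap puller, 160 g, loose, standing on its fork: steel fork, C-shaped steel frame behind and above it, upright red handle 24 x 24 mm. Point: on the handle's axis, 75 mm above the fork's underside; the handle spans 44 to 100 mm above it; below it a steel arm (36 to 44 mm, 26 mm wide). z up, x forward, the way the fork points.
- puller_throat (a point): Puller, on the handle's axis, level with the fork's upper face (5 mm above its underside). Fork 5 mm thick; slot 31 mm wide, flaring at the tips, which end 30 mm ahead of the handle axis and spread 32 mm either side. The slot's closed end, a flat face 26 mm behind the handle axis, is what pushes the release tab.
- puller: Same puller; origin on the handle's axis at the fork's underside. The frame's upright lies 40 to 48 mm behind the handle axis, the fork's rear end 48 mm behind it. Clear height 36 mm under the arm, from the fork's underside.
- mat_top (a point): Round green parking mat, 150 mm diameter, 6 mm thick, rigid, fixed to the bench. Point: the centre of its upper face. When the cap's hub stands on it, the disc's underside is 7.5 mm above the mat, so the 5 mm fork comes free beneath.
- mat: Same mat; origin at the centre of its underside, on the bench.
- marker: Bystander: blue marker pen lying on the bench, 120 mm long, 16 mm thick. Origin at its underside centre.
- vial: Bystander: small amber glass jar, 28 mm diameter, 50 mm tall. Origin at its underside.
- beaker: Bystander: glass beaker, 70 mm diameter, 90 mm tall. Origin at its underside.
- reagent: Bystander: white reagent bottle with blue cap, 66 mm diameter, 130 mm tall. Origin at its underside.
- flat_head: Bystander: spare flat grey plastic mixer head, 68 mm diameter, 14 mm tall. Origin at its underside.
There are look-alikes about, which are no part of the job. Of the things shaped like the cap, the orange one is meant.

How it is judged:
By the outcome, as a careful person would: the job done as asked, in the order asked, and still so for the second after the job is handed in, with the robot touching nothing.
It also fails if it takes over 72 s, if anything falls off the work surface, if the arm or the gripper's body presses on something with over 40 N, if the wrist force passes 120 N, or if a joint passes its speed limit or range.

## Robot

A 6-joint arm with a two-finger parallel gripper is mounted at the origin on the work surface. World frame = base frame: x ahead of the robot, y to its left, z up, the work surface at z = 0. Lengths are in mm, angles in rad, forces in N, time in s.
With the tool pointing down it reaches from about 300 to 775 mm from the base axis. Payload 14.6 kg.
Tool frame: the origin (TCP) lies at the very end of the fingers, on their centre line; the grasp point (between the pads) lies 19 mm behind it; z points along the fingers, y is the line along which they close (so a half turn about z gives the same grasp; the last joint's range is limited). The gripper opens to 94 mm and grips with 3 to 60 N. Pads are 16 mm wide; open, the fingers measure 119 mm over their backs; the gripper's body (75 mm by 177 mm) begins 78 mm behind the grasp point.
Start: joints at [-1.343, 0.3, 1.521, -0, 1.321, -0.067], TCP at [159.795, -526.265, 205.446] pointing down, gripper open.
Joint ranges: [-3.03, 3.03], [-0.79, 2.21], [0.23, 2.52], [-1.04, 4.18], [0, 3.07], [-2.55, 2.55]. Speed limits (rad/s): [2.22, 2.22, 2.57, 3.14, 3.14, 3.14].

## Interface

Orientations are given as [roll, pitch, yaw] about the fixed x, y, z axes, in that order (R = Rz(yaw) Ry(pitch) Rx(roll)).
In Python, from cell import manip gives the robot as it stands.
- The arm moves only by the tool servo_tool, never from a script. Its argument "motion" is a list that holds one entry, the list of rows, each a list of 7 numbers: the shift along the world's x, y, z as a fraction of full scale, then the turn, a rotation vector about the world's x, y, z as a fraction of full scale, then the closure, from 0 (fully open) to 1 (shut). In form: [[[x, y, z, rx, ry, rz, gripper], ...]]. A call has 1 to 10 rows; each row is the pose to reach, as a shift and turn from the pose commanded when the call began, turning the shorter way round; what a row does not reach only later rows make up. Full scale, the value 1, is 0.5 m for a shift and pi rad for a turn. A row lasts 1/10 s, in which the tool goes at most 50 mm and 8.59 degrees, less where a joint would pass 70% of its speed; a pose out of reach is approached as far as the arm can. A call with a number of a shift or a turn outside -1 to 1 is refused whole. A call with a gripper value outside its range is refused whole. The fingers move at their own pace and stop on an object; "newtons" is the grip in N (left out, the last holds). Time passes only in rows, so rows that repeat a pose let the fingers close. It gives the time, the measured TCP pose, the force, the opening and the grip force at its end, in the units of the state.
- manip.read_state(): the state, without advancing time (a new reading comes with each control period).
- manip.camera(name): name is "side" or "top"; returns a dict with "frame" (480x640x3 uint8, red, green, blue), "range_z" (480x640 float32, mm along the optical axis (not along the pixel's ray), 0 where there is no reading), "vfov" (degrees; the focal length in pixels is half the picture's height over the tangent of half this angle, whatever the lens; pixels are square), "cx", "cy" (the principal point, pixels), "cam_to_world" (4x4, takes a point from camera to world coordinates). Camera axes: x right, y down, z forward; pixel columns grow to the right and rows downward; lengths in mm; the calibration is good to about 2 mm. A picture is of the moment at which its call begins.
- manip.sign_off(): hands the job in; it is judged then, once.
The state is a dict: "clock": time; "joints": joint angles; "qd": joint speeds; "effort": joint torques, N m; "eef_pos": TCP position; "eef_rot": TCP orientation; "wrist_force": force on the tool from outside, world axes, zero at the start; "moment": the same for the moment, N m; "finger_gap": finger opening in mm; "finger_force": force on a finger pad.
Only numpy, scipy, OpenCV 4.12 (cv2) and the standard library are available. Lean on these libraries where they do the work, as an engineer would, in place of code of your own. Each camera call takes 0.05 s, during which the arm holds its last target. There are 200 camera calls.

## Working session

There is one attempt and no reset: what is moved stays moved. The work goes in short steps, Python scripts to look and compute and a tool call to move; the robot and the scene stay as the last step left them, time stands still between calls to the robot, and variables do not carry over. Pictures are saved under pics/ and viewed, at most 11 in all, crops included, and the job is handed in when it is done.

Besides the shell and the picture viewer there is one more tool, called in YAML: its name, and indented under it one key for each argument. servo_tool: Moves the arm, as the interface text tells. Its arguments: {"type":"object","properties":{"motion":{"type":"array"},"newtons":{"type":"number"}},"required":["motion"]}

```bash
mkdir -p pics; ls; cat > h.py <<'E'
from cell import manip
import numpy as np, cv2
def shot(n,save=None):
    c=manip.camera(n)
    np.savez('/tmp/'+n+'.npz',**{k:c[k] for k in c})
    if save: cv2.imwrite('pics/'+save,c['frame'][:,:,::-1])
    return c
def cloud(c):
    f=240/np.tan(np.radians(c['vfov'])/2)
    v,u=np.mgrid[:480,:640]
    z=c['range_z'].astype(float)
    P=np.stack([(u-c['cx'])/f*z,(v-c['cy'])/f*z,z,np.ones_like(z)],-1)@np.array(c['cam_to_world']).T
    P=P[...,:3]; P[z==0]=np.nan
    return P
E
python3 - <<'E'
from h import *
for n in('top','side'):
    c=shot(n,n+'0.png'); print(n,c['vfov'],c['cx'],c['cy'],np.round(c['cam_to_world'],2).tolist())
print(manip.read_state())
E
```

```text
pics
top 54.05643872557015 323.5132291810561 242.55728943637334 [[-0.01, -0.98, 0.18, 430.32], [-1.0, 0.01, 0.01, -52.19], [-0.01, -0.18, -0.98, 991.12], [0.0, 0.0, 0.0, 1.0]]
side 57.75771164818032 325.54049719519355 242.23311821628258 [[-0.91, -0.27, 0.32, 352.7], [-0.42, 0.6, -0.68, 515.97], [-0.0, -0.75, -0.66, 644.26], [0.0, 0.0, 0.0, 1.0]]
{'clock': 0.1, 'joints': array([-1.34261664e+00,  3.00417504e-01,  1.52153120e+00,  8.91044110e-06,
        1.32069915e+00, -6.65864332e-02]), 'qd': array([ 0.00053707, -0.00129763, -0.00215709,  0.00054695, -0.00100799,
       -0.00104139]), 'effort': array([ 2.44783005e-03, -5.32644081e+01, -3.53281724e+01,  7.09545286e-02,
        2.34382198e-02, -7.28156692e-05]), 'eef_pos': array([ 159.73578878, -526.04134809,  204.93682777]), 'eef_rot': array([-3.14054036e+00, -7.88224189e-05,  2.94763873e-01]), 'wrist_force': array([-0.49796066, -0.04455496, -0.20112322]), 'moment': array([-0.03924735,  0.03150092, -0.03848683]), 'finger_force': 0.0, 'finger_gap': 94.14231187214581}
```

View pics/top0.png

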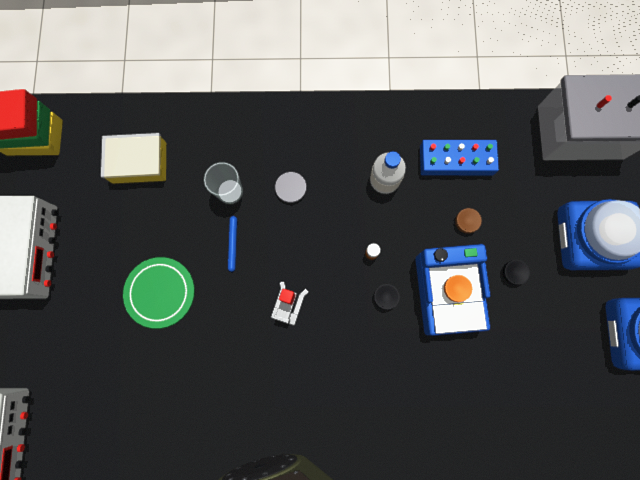

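View pics/side0.png

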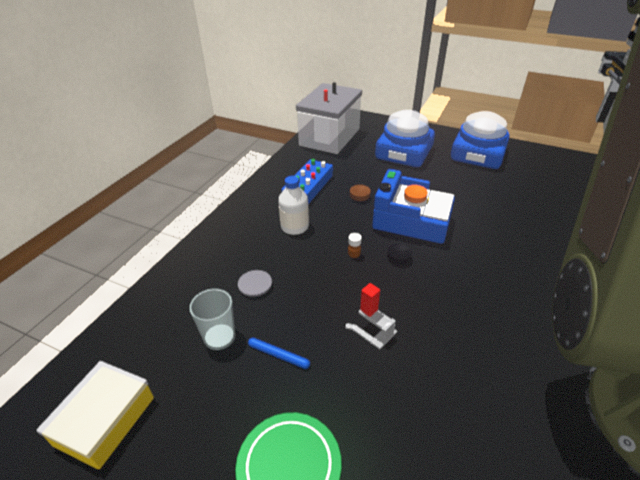

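The top view shows the mat at (159,292), the puller's red handle at (287,297) with its fork pointing up the image (world +x), and the orange cap at (458,289). The mixer's hump is at the rear, so its open front faces the robot. The side view agrees.

```bash
cat > m.py <<'E'
from h import *
for n in('top','side'):
    c=dict(np.load('/tmp/'+n+'.npz')); P=cloud(c); F=c['frame']; hsv=cv2.cvtColor(F,cv2.COLOR_RGB2HSV).astype(int)
    H,S,V=hsv[...,0],hsv[...,1],hsv[...,2]
    X,Y,Z=P[...,0],P[...,1],P[...,2]
    def st(nm,m):
        Q=P[m]; 
        if len(Q)<5: print(n,nm,len(Q));return
        r=cv2.minAreaRect(Q[:,:2].astype(np.float32))
        print(n,nm,len(Q),'med',np.round(np.median(Q,0),1),'min',np.round(np.percentile(Q,3,0),1),'max',np.round(np.percentile(Q,97,0),1),'rect',np.round(r[0],1),np.round(r[1],1),round(r[2],1))
    box=lambda x0,x1,y0,y1:(X>x0)&(X<x1)&(Y>y0)&(Y<y1)
    mx=box(300,560,-330,-120); 
    cap=mx&(H<15)&(S>150)&(V>120)&(Z>60)
    st('cap',cap); st('captop',cap&(Z>88))
    st('deck',mx&(S<60)&(V>120)&(Z>60)&(Z<80))
    st('tab',mx&(H>20)&(H<35)&(S>100)&(Z>60))
    st('hump',mx&(Z>97))
    st('mat',(H>50)&(H<75)&(S>150)&(Z<20)&(X<600)&(Y>200))
    pl=box(330,480,-20,120)
    red=pl&((H<8)|(H>172))&(S>150)
    st('red',red);st('redtop',red&(Z>95))
    st('pl<15',pl&(Z>2.5)&(Z<12)&(V>90)&(S<60));st('pl arm',pl&(Z>30)&(Z<50)&(V>90)&(S<60))
E
python3 m.py
python3 - <<'E'
from h import *
for n,(u0,v0,w,h),s in(('top',(255,265,80,70),8),('top',(405,235,100,110),5),('side',(330,270,80,90),6)):
    c=dict(np.load('/tmp/'+n+'.npz'));cv2.imwrite(f'pics/c_{n}{u0}.png',cv2.resize(c['frame'][v0:v0+h,u0:u0+w,::-1],None,fx=s,fy=s,interpolation=cv2.INTER_CUBIC))
E
```

```text
top cap 391 med [ 513.6 -296.5   90. ] min [ 486.5 -323.7   86.3] max [ 528.9 -279.7   93.7] rect [ 509.2 -301.5] [46.7 50.6] 46.4
top captop 329 med [ 513.6 -296.    90.5] min [ 486.6 -323.6   88.2] max [ 529.3 -279.6   93.8] rect [ 509.2 -301.5] [46.7 50.6] 46.4
top deck 1863 med [ 472.9 -285.3   69.9] min [ 428.8 -327.5   66.4] max [ 549.5 -258.5   72.9] rect [ 489.  -293.8] [129.8  76. ] 2.0
top tab 8 med [ 478.2 -303.4   76.3] min [ 478.  -312.5   65.8] max [ 480.7 -296.9   79.2] rect [ 479.3 -304.6] [ 2.1 16.6] 13.1
top hump 182 med [ 556.5 -272.7  100.7] min [ 551.3 -324.9   97.5] max [ 559.9 -241.9  109.8] rect [ 557.8 -284.6] [10.4 89.7] 4.9
top mat 3380 med [509.7 300.9   6.3] min [445.1 235.5   2.8] max [576.6 366.4   9.8] rect [511.  301.3] [148.3 148.7] 71.5
top red 0
top redtop 0
top pl<15 144 med [463.7  20.2   5.1] min [445.2   7.9   2.9] max [478.3  61.1   8.2] rect [468.3  34.1] [51.3 40.3] 72.7
top pl arm 211 med [464.4  35.3  43.6] min [448.7  21.5  40.6] max [478.3  50.5  47.6] rect [465.7  36.3] [29.7 33.5] 76.2
side cap 302 med [ 506.7 -296.5   87.6] min [ 485.
[... 307 characters left out ...]
0.3] rect [ 488.6 -288.8] [130.7  81.9] 0.6
side tab 5 med [ 478.4 -305.6   74.6] min [ 477.7 -313.3   68.8] max [ 480.9 -297.5   75.5] rect [ 478.6 -305.7] [ 1.9 17.3] 10.5
side hump 94 med [ 556.6 -266.2   99.5] min [ 550.8 -319.9   97.3] max [ 559.6 -239.3  110.5] rect [ 555.7 -283.2] [10.  90.5] 1.4
side mat 4669 med [516.7 286.5   5.1] min [448.1 236.1   2.8] max [578.  335.9   7.3] rect [522.1 278.8] [150.5 100.4] 24.4
side red 0
side redtop 0
side pl<15 132 med [462.8  52.6   4.2] min [443.9  20.6   2.8] max [477.8  63.   10.6] rect [459.7  39.4] [52.5 24.7] 66.3
side pl arm 290 med [461.1  39.6  42.2] min [446.6  24.4  32.4] max [478.9  55.1  44.2] rect [464.1  39.3] [31.4 35.3] 80.2
```

View pics/c_top255.png

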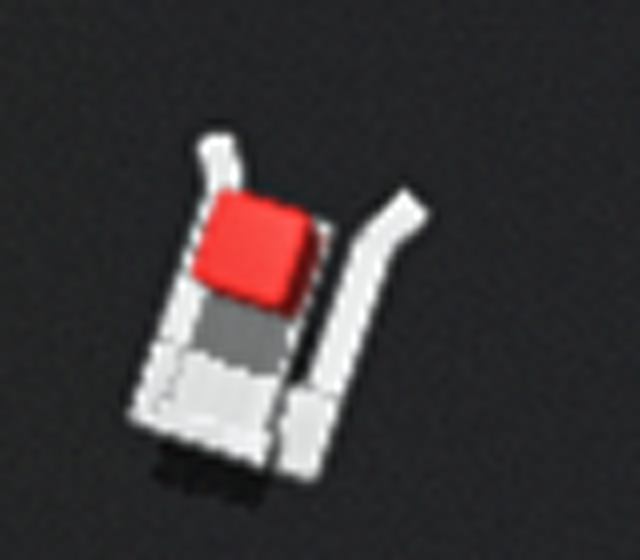

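View pics/c_top405.png

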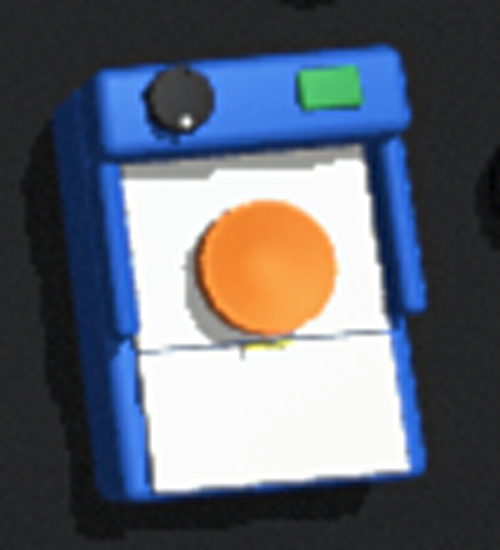

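```bash
cat > f.py <<'E'
from h import *
from scipy.optimize import minimize
C={n:dict(np.load('/tmp/'+n+'.npz')) for n in('top','side')}
def proj(c,p):
    f=240/np.tan(np.radians(c['vfov'])/2); T=np.linalg.inv(c['cam_to_world'])
    q=np.c_[p,np.ones(len(p))]@T.T
    return np.c_[q[:,0]/q[:,2]*f+c['cx'],q[:,1]/q[:,2]*f+c['cy']]
def ray(c,u,v,z):
    f=240/np.tan(np.radians(c['vfov'])/2); M=np.array(c['cam_to_world'])
    d=M[:3,:3]@[(u-c['cx'])/f,(v-c['cy'])/f,1]; return M[:3,3]+d*(z-M[2,3])/d[2]
def mask(c,kind):
    h=cv2.cvtColor(c['frame'],cv2.COLOR_RGB2HSV).astype(int);H,S,V=h[...,0],h[...,1],h[...,2]
    P=cloud(c)
    if kind=='cap': m=(H>5)&(H<18)&(S>150)&(V>100)&(P[...,2]>60)&(P[...,1]<-250)&(P[...,1]>-350)
    else: m=((H<6)|(H>174))&(S>150)&(V>80)&(abs(P[...,1]-40)<50)&(abs(P[...,0]-480)<80)
    return m.astype(np.uint8)
def pts(kind,p,z0):
    if kind=='cap':
        a=np.linspace(0,6.283,40); return np.vstack([np.c_[p[0]+26*np.cos(a),p[1]+26*np.sin(a),0*a+z] for z in(z0+77.5,z0+91.5)])
    s,k=np.sin(p[2]),np.cos(p[2])
    return np.array([[p[0]+k*x-s*y,p[1]+s*x+k*y,z0+z] for x in(-12,12) for y in(-12,12) for z in(44,100)])
def fit(kind,p0,ns,z0=0):
    M={n:mask(C[n],kind) for n in ns}
    def cost(p):
        t=0
        for n in ns:
            hull=cv2.convexHull(((proj(C[n],pts(kind,p,z0))*8+4)*16).astype(np.int32)) 
            im=np.zeros((480*8,640*8),np.uint8) if 0 else None
            ys,xs=np.where(M[n]); a,b,c_,d=xs.min()-6,ys.min()-6,xs.max()+7,ys.max()+7
            im=np.zeros(((d-b)*8,(c_-a)*8),np.uint8)
            cv2.fillConvexPoly(im,hull-np.array([[[a*128,b*128]]],np.int32),1,shift=4)
            big=np.kron(M[n][b:d,a:c_],np.ones((8,8),np.uint8))
            t+=1-(im&big).sum()/max((im|big).sum(),1)
        return t
    S=np.diag([6,6,.2][:len(p0)]); r=minimize(cost,p0,method='Nelder-Mead',options=dict(initial_simplex=np.vstack([p0,p0+S]),xatol=.02,fatol=1e-5))
    print(kind,ns,np.round(r.x,3),round(r.fun,3),{n:int(M[n].sum()) for n in ns}); return r.x
if __name__=='__main__':
    for ns in(['top'],['side'],['top','side']):
        fit('cap',np.array([508,-301.]),ns); fit('red',np.array([487.,35,-.3]),ns)
    c=C['top']; 
    for nm,u,v,z in(('tipL',282.1,282.5,5),('tipR',306.9,290,5),('rearL',271.3,317.2,44),('rearR',295,324.8,5),('deckFL',436,333.4,70),('deckFR',486.6,329,70),('deckRL',429.4,268.2,70),('deckRR',477.6,264.6,70),('tabL',453.9,304.3,77),('tabR',462,303.6,77),('seamL',432.8,305.4,70),('seamR',484,301.5,70)):
        print(nm,np.round(ray(c,u,v,z),1))
E
python3 f.py
```

```text
cap ['top'] [ 508.125 -303.189] 0.11 {'top': 567}
red ['top'] [ 4.96001e+02  2.48210e+01 -3.25000e-01] 0.183 {'top': 170}
cap ['side'] [ 508.09  -301.993] 0.153 {'side': 311}
red ['side'] [ 4.94432e+02  2.70060e+01 -6.70000e-02] 0.129 {'side': 475}
cap ['top', 'side'] [ 507.988 -303.099] 0.264 {'top': 567, 'side': 311}
red ['top', 'side'] [ 4.95728e+02  2.51360e+01 -2.55000e-01] 0.345 {'top': 170, 'side': 475}
tipL [529.3  41.5   5. ]
tipR [513.2 -10.6   5. ]
rearL [456.3  58.7  44. ]
rearR [441.6  14.    5. ]
deckFL [ 422.8 -261.1   70. ]
deckFR [ 430.5 -358.6   70. ]
deckRL [ 548.8 -254.5   70. ]
deckRR [ 555.3 -349.6   70. ]
tabL [ 477.6 -296.7   77. ]
tabR [ 478.9 -312.4   77. ]
seamL [ 476.1 -257.6   70. ]
seamR [ 483.  -357.2   70. ]
```

View pics/c_side330.png

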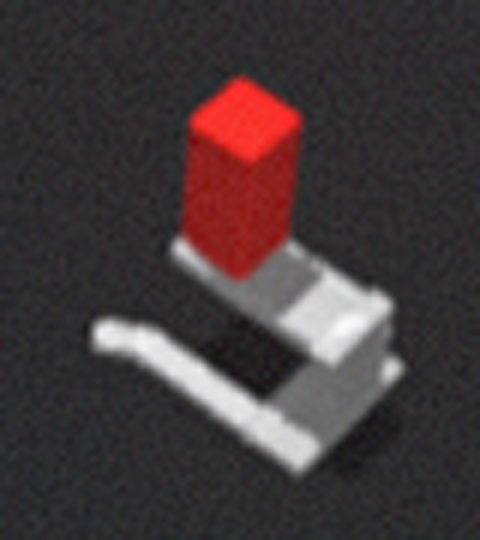

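The side crop shows the red handle upright with the fork flat on the bench. Estimates:

| Item | Position (x, y) | Yaw |
|---|---|---|
| Puller handle | about (495.5, 24.5) | about -0.305 |
| Post | about (508, -303) | about 0.072 |
| Mat | about (511, 301) | n/a |

The fingers will close along the puller's x axis.

servo_tool:
  motion:
    - [[0.05,0.08,0,0,0,0.03,0],[0.11,0.18,0,0,0,0.07,0],[0.17,0.28,0,0,0,0.11,0],[0.23,0.38,0,0,0,0.15,0],[0.29,0.48,0,0,0,0.19,0],[0.35,0.58,0,0,0,0.23,0],[0.41,0.68,0,0,0,0.27,0],[0.47,0.78,0,0,0,0.309,0],[0.52,0.86,0,0,0,0.309,0],[0.54,0.89,0,0,0,0.309,0]]
  newtons: 40

```text
clock: 1.1
eef_pos: [418.0, -99.0, 205.5]
eef_rot: [3.141, 0.0, 1.266]
wrist_force: [0.3, -1.6, -0.3]
finger_gap: 94.1
finger_force: 0.0
```

servo_tool:
  motion:
    - [[0,0,0,0,0,0,0],[0,0,0,0,0,0,0]]

```text
clock: 1.3
eef_pos: [417.5, -100.3, 205.1]
eef_rot: [-3.141, 0.0, 1.268]
wrist_force: [-1.3, -0.7, 0.7]
finger_gap: 94.2
finger_force: 0.0
```

servo_tool:
  motion:
    - [[0.05,0.08,0,0,0,0,0],[0.1,0.17,0,0,0,0,0],[0.155,0.249,-0.02,0,0,0,0],[0.155,0.249,-0.08,0,0,0,0],[0.155,0.249,-0.15,0,0,0,0],[0.155,0.249,-0.22,0,0,0,0],[0.155,0.249,-0.27,0,0,0,0],[0.155,0.249,-0.298,0,0,0,0],[0.155,0.249,-0.298,0,0,0,0],[0.155,0.249,-0.298,0,0,0,0.5]]

```text
clock: 2.3
eef_pos: [495.1, 22.3, 56.9]
eef_rot: [3.141, 0.0, 1.264]
wrist_force: [0.4, -0.2, 0.7]
finger_gap: 89.2
finger_force: 0.0
```

servo_tool:
  motion:
    - [[0,0,0,0,0,0,0.6],[0,0,0,0,0,0,0.7],[0,0,0,0,0,0,0.75],[0,0,0,0,0,0,0.8],[0,0,0,0,0,0,1],[0,0,0,0,0,0,1],[0,0,0,0,0,0,1],[0,0,0,0,0,0,1]]

```text
clock: 3.1
eef_pos: [494.9, 23.4, 56.4]
eef_rot: [-3.142, 0.0, 1.266]
wrist_force: [1.2, 1.5, -0.1]
finger_gap: 25.4
finger_force: 0.0
```

servo_tool:
  motion:
    - [[0,0,0,0,0,0,1],[0,0,0,0,0,0,1],[0,0,0,0,0,0,1],[0,0,0,0,0,0,1]]

```text
clock: 3.5
eef_pos: [494.9, 23.4, 56.4]
eef_rot: [-3.142, -0.0, 1.266]
wrist_force: [0.0, -0.0, -0.4]
finger_gap: 24.1
finger_force: 39.9
```

```bash
python3 - <<'E'
from h import *
s=manip.read_state();print(s['clock'],s['eef_pos'],s['eef_rot'],s['wrist_force'],s['finger_gap'],s['finger_force'])
E
```

```text
3.5 [494.89360849  23.44145298  56.40893142] [-3.14151320e+00 -5.52034344e-07  1.26554493e+00] [ 0.00964778 -0.04572055 -0.44797582] 24.055786066619454 39.87991511821747
```

servo_tool:
  motion:
    - [[0,0,0.03,0,0,0,1],[0,0,0.08,0,0,0,1],[-0.01,-0.03,0.14,0,0,0.01,1],[-0.025,-0.11,0.19,0,0,0.03,1],[-0.045,-0.2,0.2,0,0,0.05,1],[-0.06,-0.29,0.2,0,0,0.07,1],[-0.08,-0.38,0.2,0,0,0.09,1],[-0.095,-0.47,0.2,0,0,0.11,1],[-0.11,-0.56,0.2,0,0,0.12,1],[-0.12,-0.63,0.2,0,0,0.12,1]]

```text
clock: 4.5
eef_pos: [434.0, -293.9, 156.4]
eef_rot: [-3.141, 0.0, 1.643]
wrist_force: [0.0, 1.1, -1.4]
finger_gap: 23.5
finger_force: 39.9
```

servo_tool:
  motion:
    - [[-0.003,-0.025,0,0,0,0,1],[-0.003,-0.034,0,0,0,0,1],[-0.003,-0.034,0,0,0,0,1],[-0.003,-0.034,0,0,0,0,1],[-0.003,-0.034,0,0,0,0,1]]

```text
clock: 5.0
eef_pos: [433.8, -307.5, 156.6]
eef_rot: [3.142, -0.0, 1.644]
wrist_force: [0.9, 0.2, -2.3]
finger_gap: 23.9
finger_force: 39.9
```

```bash
python3 - <<'E'
from h import *
s=manip.read_state();print(s['clock'],s['eef_pos'],s['eef_rot'],s['wrist_force'],s['finger_gap'],s['finger_force'])
for n in('top','side'):
    c=shot(n); u,v=(400,220) if n=='top' else (340,130)
    cv2.imwrite(f'pics/d_{n}.png',cv2.resize(c['frame'][v:v+120,u:u+130,::-1],None,fx=5,fy=5,interpolation=cv2.INTER_CUBIC))
a=cv2.imread('pics/d_top.png');b=cv2.imread('pics/d_side.png')
cv2.imwrite('pics/d.png',cv2.resize(np.hstack([a,b]),None,fx=.61,fy=.61))
E
```

```text
5.0 [ 433.80518848 -307.52034893  156.57290758] [ 3.14150404e+00 -1.76607320e-05  1.64391780e+00] [ 0.85335192  0.15614988 -2.29713912] 23.893964357514488 39.87951099872589
```

View pics/d.png

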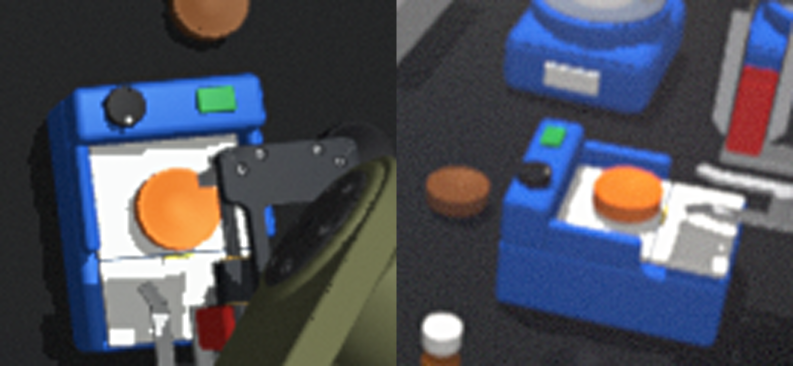

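The top view is now mostly hidden by the arm, with the cap at crop (178,208). The side crop shows the cap, and the puller at its right edge, so I'll crop the side view there.

```bash
python3 - <<'E'
from h import *
c=dict(np.load('/tmp/side.npz'));cv2.imwrite('pics/e.png',cv2.resize(c['frame'][120:220,400:533,::-1],None,fx=6,fy=6,interpolation=cv2.INTER_CUBIC))
E
```

```text
(no output)
```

View pics/e.png

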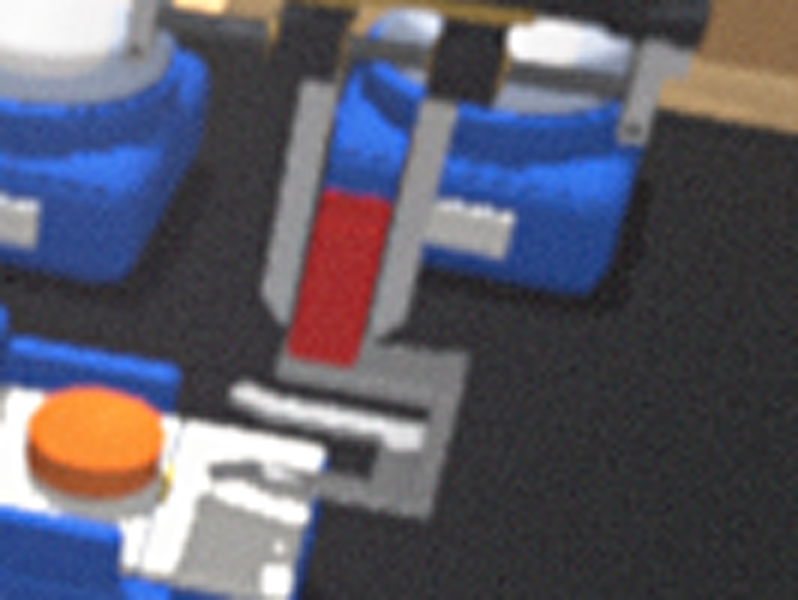

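```bash
python3 - <<'E'
from f import *
s=manip.read_state();c=C['side'];t=s['eef_pos'];fz=t[2]-56.4;a=s['eef_rot'][2]-np.pi/2;R=np.array([[np.cos(a),np.sin(a)],[-np.sin(a),np.cos(a)]])
k=lambda x,y:(400+x/6-.42,120+y/6-.42)
for nm,x,y,z in(('farTip',240,393,5),('nearTip',215,470,5),('hbNearFront',290,359,44),('hbNearRear',355,365,44),('htNearFront',324,190,100),('htNearRear',391,200,100),('farprongRear',425,437,5),('rearBottomNear',425,516,0),('rearArmTopNearish',468,352,44)):
    p=ray(c,*k(x,y),fz+z); print(nm,np.round(p,1),'tool-rel',np.round(R@(p[:2]-t[:2]),1))
p=fit('cap',np.array([508,-302.]),['side']); print('capside tool-rel',R@(p-t[:2]))
E
```

```text
farTip [ 461.  -323.9  105.2] tool-rel [ 26.1 -18. ]
nearTip [ 457.6 -271.8  105.2] tool-rel [26.4 34.2]
hbNearFront [ 442.3 -291.3  144.2] tool-rel [ 9.8 15.9]
hbNearRear [ 420.9 -296.7  144.2] tool-rel [-11.9  12. ]
htNearFront [ 445.  -309.7  200.2] tool-rel [11.2 -2.7]
htNearRear [ 423.  -312.2  200.2] tool-rel [-11.   -3.6]
farprongRear [ 393.6 -323.1  105.2] tool-rel [-41.1 -12.3]
rearBottomNear [ 384.9 -281.9  100.2] tool-rel [-46.8  29.5]
rearArmTopNearish [ 386.7 -321.2  144.2] tool-rel [-47.9  -9.9]
cap ['side'] [ 507.989 -302.005] 0.159 {'side': 309}
capside tool-rel [74.51941984  0.44065135]
```

```bash
cat > g.py <<'E'
from f import *
s=manip.read_state();t=s['eef_pos'];a=s['eef_rot'][2]-np.pi/2;R=np.array([[np.cos(a),np.sin(a)],[-np.sin(a),np.cos(a)]])
c=C['side'];P=cloud(c);h=cv2.cvtColor(c['frame'],cv2.COLOR_RGB2HSV).astype(int);H,S,V=h[...,0],h[...,1],h[...,2]
Q=P.copy();Q[...,:2]=(P[...,:2]-t[:2])@R.T;Q[...,2]-=t[2]-56.4
red=((H<6)|(H>174))&(S>150)&(abs(Q[...,1])<40)&(abs(Q[...,0])<30)&(Q[...,2]>35)
q=Q[red];print('red',len(q),np.round(np.percentile(q,[2,50,98],0),1))
n=q[(q[:,2]>48)&(q[:,2]<96)];A=np.c_[n[:,0],n[:,2]-70,np.ones(len(n))];print('near face y=ax+b(z-70)+c',np.round(np.linalg.lstsq(A,n[:,1],rcond=None)[0],3))
for lo,hi in((44,60),(60,75),(75,90),(90,102)):
    m=n[(n[:,2]>lo)&(n[:,2]<hi)]
    if len(m):print(lo,len(m),np.round(np.median(m,0),1))
g=(S<70)&(abs(Q[...,0])<60)&(abs(Q[...,1])<50)&(Q[...,2]>-12)&(Q[...,2]<20)
q=Q[g]
for lo,hi in((-50,-30),(-30,-15),(-15,0),(0,15),(15,30),(30,50)):
    m=q[(q[:,1]>lo)&(q[:,1]<hi)];
    if len(m)>4:print('fork y',lo,len(m),np.round(np.percentile(m,[5,50,95],0),1).tolist())
d=P[(S<60)&(V>120)&(P[...,2]>60)&(P[...,2]<80)&(P[...,0]<545)&(P[...,0]>420)&(P[...,1]<-250)&(P[...,1]>-350)]
print('deck z',np.median(d[:,2]))
E
python3 g.py
```

```text
red 310 [[-11.   -2.9  48. ]
 [ -0.2  15.   78.7]
 [ 10.6  17.9  98.8]]
near face y=ax+b(z-70)+c [-6.0000e-03 -2.2000e-02  1.5381e+01]
44 55 [-0.1 15.6 54.5]
60 76 [-0.7 15.7 67.7]
75 75 [-0.4 15.3 82.6]
90 35 [ 0.8 14.6 93.4]
fork y -30 61 [[-35.6, -24.5, -0.3], [2.8, -18.7, 2.9], [26.9, -15.7, 4.2]]
fork y -15 85 [[-38.5, -14.7, -1.7], [-11.6, -12.1, 2.3], [17.3, -3.7, 4.5]]
fork y 0 33 [[-39.8, 0.6, 1.0], [-32.7, 7.8, 3.6], [-26.5, 14.3, 5.9]]
fork y 15 168 [[-46.6, 17.9, -1.3], [-22.8, 25.2, 2.7], [18.4, 29.8, 15.0]]
fork y 30 29 [[-35.8, 30.1, -0.9], [16.8, 30.7, 1.6], [28.7, 34.8, 3.8]]
deck z 67.98927566646569
```

servo_tool:
  motion:
    - [[0,-0.0028,-0.01,0,0,0,1],[0.0004,-0.0056,-0.025,0,0,0,1],[0.0004,-0.0056,-0.04,0,0,0,1],[0.0004,-0.0056,-0.05,0,0,0,1],[0.0004,-0.0056,-0.055,0,0,0,1],[0.0004,-0.0056,-0.0576,0,0,0,1],[0.0004,-0.0056,-0.0576,0,0,0,1],[0.0004,-0.0056,-0.0576,0,0,0,1]]

```text
clock: 5.9
eef_pos: [433.7, -311.4, 127.9]
eef_rot: [3.141, 0.0, 1.643]
wrist_force: [-0.3, -0.6, -1.9]
finger_gap: 23.5
finger_force: 39.9
```

```bash
cat > r.py <<'E'
from h import *
s=manip.read_state();print(round(s['clock'],2),np.round(s['eef_pos'],2),np.round(s['eef_rot'],4),np.round(s['wrist_force'],2),np.round(s['moment'],3),s['finger_gap'],s['finger_force'])
E
python3 r.py; python3 -c "
from h import *
c=shot('side')
cv2.imwrite('pics/e2.png',cv2.resize(c['frame'][130:230,370:490,::-1],None,fx=6,fy=6,interpolation=cv2.INTER_CUBIC))"; python3 g.py
```

```text
5.9 [ 433.74 -311.44  127.88] [3.1413e+00 3.0000e-04 1.6425e+00] [-0.33 -0.6  -1.92] [-0.041 -0.098 -0.037] 23.523140170929384 39.87949311733246
red 296 [[-11.   -3.5  48.2]
 [ -0.3  14.6  79.4]
 [ 10.5  17.9  98.8]]
near face y=ax+b(z-70)+c [-1.5000e-02 -1.3000e-02  1.5208e+01]
44 57 [-0.2 15.3 54.2]
60 63 [-0.1 15.5 67.1]
75 73 [ 0.  14.7 82.2]
90 33 [-0.7 14.8 93.6]
fork y -50 78 [[-3.9, -44.0, -5.5], [26.8, -37.7, -3.7], [51.1, -32.0, -1.7]]
fork y -30 98 [[-32.7, -27.5, -4.6], [19.4, -19.8, 1.7], [48.0, -15.5, 4.1]]
fork y -15 175 [[-35.1, -14.8, -4.9], [7.1, -10.6, -2.3], [42.3, -1.3, 4.5]]
fork y 0 127 [[-37.5, 0.6, -5.0], [20.4, 6.9, -3.1], [50.4, 14.2, 4.6]]
fork y 15 229 [[-45.8, 16.7, -4.8], [-4.0, 24.3, 1.9], [54.3, 29.7, 12.4]]
fork y 30 186 [[-17.6, 30.3, -5.4], [20.7, 38.6, -3.2], [49.7, 49.2, 3.4]]
deck z 68.21739661758517
```

View pics/e2.png

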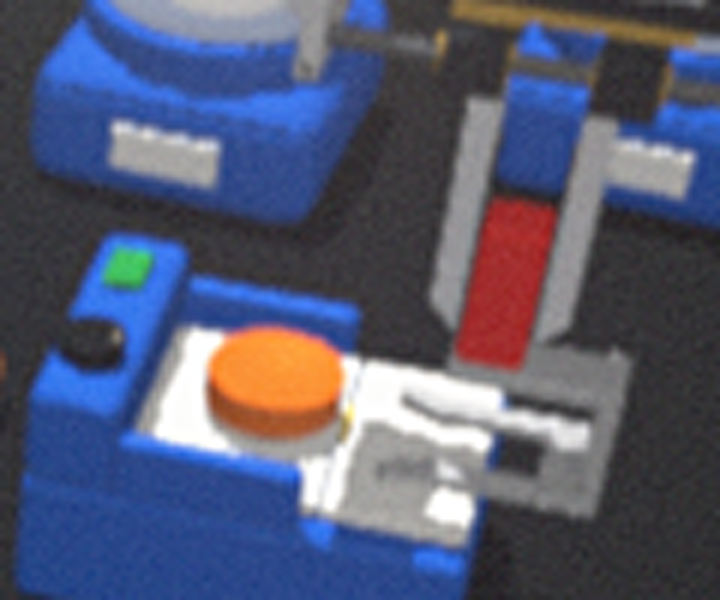

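servo_tool:
  motion:
    - [[0,0.0016,-0.0004,0,0,0,1],[0.01,0.0023,-0.0004,0,0,0,1],[0.02,0.003,-0.0004,0,0,0,1],[0.03,0.0038,-0.0004,0,0,0,1],[0.04,0.0045,-0.0004,0,0,0,1],[0.05,0.0052,-0.0004,0,0,0,1],[0.06,0.0059,-0.0004,0,0,0,1],[0.06,0.0059,-0.0004,0,0,0,1]]

```text
clock: 6.75
eef_pos: [464.2, -308.3, 127.4]
eef_rot: [3.142, -0.0, 1.643]
wrist_force: [-0.6, -0.9, -1.2]
finger_gap: 24.2
finger_force: 39.9
```

```bash
python3 r.py
```

```text
6.75 [ 464.17 -308.32  127.37] [ 3.1415 -0.      1.6429] [-0.64 -0.89 -1.19] [-0.027 -0.086  0.011] 24.18237734944529 39.879507422447205
```

servo_tool:
  motion:
    - [[0.006,0.0004,0.0002,0,0,0,1],[0.012,0.0009,0.0002,0,0,0,1],[0.018,0.0013,0.0002,0,0,0,1],[0.024,0.0017,0.0002,0,0,0,1],[0.03,0.0022,0.0002,0,0,0,1],[0.036,0.0026,0.0002,0,0,0,1],[0.042,0.003,0.0002,0,0,0,1],[0.042,0.003,0.0002,0,0,0,1]]

```text
clock: 7.55
eef_pos: [484.9, -306.9, 127.5]
eef_rot: [3.142, -0.0, 1.643]
wrist_force: [-0.0, -0.2, -2.1]
finger_gap: 23.5
finger_force: 39.9
```

```bash
python3 r.py
```

```text
7.55 [ 484.93 -306.85  127.49] [ 3.1416 -0.      1.6428] [-0.04 -0.15 -2.15] [-0.047 -0.092  0.009] 23.5297277609747 39.87950026988983
```

servo_tool:
  motion:
    - [[0.004,0.0003,0,0,0,0,1],[0.008,0.0006,0,0,0,0,1],[0.012,0.0009,0,0,0,0,1],[0.016,0.0012,0,0,0,0,1],[0.02,0.0014,0,0,0,0,1],[0.024,0.0017,0,0,0,0,1],[0.028,0.002,0,0,0,0,1],[0.028,0.002,0,0,0,0,1]]

```text
clock: 8.35
eef_pos: [498.8, -305.9, 127.5]
eef_rot: [3.142, 0.0, 1.643]
wrist_force: [0.3, -0.5, -2.5]
finger_gap: 24.0
finger_force: 39.9
```

```bash
python3 r.py
```

```text
8.35 [ 498.85 -305.87  127.51] [3.1415 0.     1.6427] [ 0.26 -0.5  -2.46] [-0.055 -0.095 -0.014] 23.954472613490818 39.879480600357056
```

servo_tool:
  motion:
    - [[0.002,0.0001,0,0,0,0,1],[0.004,0.0003,0,0,0,0,1],[0.006,0.0004,0,0,0,0,1],[0.008,0.0006,0,0,0,0,1],[0.008,0.0006,0,0,0,0,1]]

```text
clock: 8.85
eef_pos: [502.7, -305.6, 127.6]
eef_rot: [3.142, 0.0, 1.643]
wrist_force: [-0.3, 1.1, -1.5]
finger_gap: 24.1
finger_force: 39.9
```

servo_tool:
  motion:
    - [[0.001,0.0001,0,0,0,0,1],[0.002,0.0001,0,0,0,0,1],[0.002,0.0001,0,0,0,0,1]]

```text
clock: 9.15
eef_pos: [503.6, -305.6, 127.5]
eef_rot: [-3.141, -0.0, 1.643]
wrist_force: [-0.2, -0.1, -2.0]
finger_gap: 23.8
finger_force: 39.9
```

servo_tool:
  motion:
    - [[0.001,0.0001,0,0,0,0,1],[0.002,0.0001,0,0,0,0,1],[0.002,0.0001,0,0,0,0,1]]

```text
clock: 9.45
eef_pos: [504.5, -305.5, 127.5]
eef_rot: [-3.141, -0.0, 1.643]
wrist_force: [-1.8, -0.7, -0.5]
finger_gap: 23.9
finger_force: 39.9
```

servo_tool:
  motion:
    - [[0.001,0.0001,0,0,0,0,1],[0.002,0.0001,0,0,0,0,1],[0.002,0.0001,0,0,0,0,1]]

```text
clock: 9.75
eef_pos: [505.6, -305.4, 127.5]
eef_rot: [-3.141, -0.0, 1.643]
wrist_force: [-2.7, 0.3, -0.8]
finger_gap: 23.7
finger_force: 39.9
```

servo_tool:
  motion:
    - [[0.001,0.0001,0,0,0,0,1],[0.002,0.0001,0,0,0,0,1],[0.002,0.0001,0,0,0,0,1]]

```text
clock: 10.05
eef_pos: [506.6, -305.4, 127.5]
eef_rot: [-3.141, -0.0, 1.643]
wrist_force: [-3.2, -0.1, -1.2]
finger_gap: 23.9
finger_force: 39.9
```

servo_tool:
  motion:
    - [[0.001,0.0001,0,0,0,0,1],[0.002,0.0001,0,0,0,0,1],[0.002,0.0001,0,0,0,0,1]]

```text
clock: 10.35
eef_pos: [507.4, -305.3, 127.4]
eef_rot: [-3.141, -0.0, 1.643]
wrist_force: [-5.7, 1.1, -1.4]
finger_gap: 23.7
finger_force: 39.9
```

servo_tool:
  motion:
    - [[0.0006,0,0,0,0,0,1],[0.0006,0,0,0,0,0,1]]

```text
clock: 10.55
eef_pos: [507.5, -305.3, 127.4]
eef_rot: [-3.14, -0.0, 1.643]
wrist_force: [-5.5, 0.2, -0.3]
finger_gap: 24.0
finger_force: 39.9
```

servo_tool:
  motion:
    - [[0,0,0,0,0,0,1]]

```text
clock: 10.65
eef_pos: [507.4, -305.4, 127.4]
eef_rot: [-3.14, -0.0, 1.643]
wrist_force: [-6.2, 0.8, -0.5]
finger_gap: 23.4
finger_force: 39.9
```

```bash
python3 r.py; python3 r.py
```

```text
10.65 [ 507.45 -305.37  127.41] [-3.1403e+00 -4.0000e-04  1.6425e+00] [-6.24  0.81 -0.48] [ 0.048  1.609 -0.007] 23.368279513157354 39.88331615924835
10.65 [ 507.45 -305.37  127.41] [-3.1403e+00 -4.0000e-04  1.6425e+00] [-6.24  0.81 -0.48] [ 0.048  1.609 -0.007] 23.368279513157354 39.88331615924835
```

servo_tool:
  motion:
    - [[0,0,0.001,0,0,0,1],[0,0,0.003,0,0,0,1],[0,0,0.005,0,0,0,1],[0,0,0.007,0,0,0,1]]

```text
clock: 11.05
eef_pos: [507.4, -305.3, 130.4]
eef_rot: [-3.14, -0.001, 1.642]
wrist_force: [-3.6, -0.6, -9.6]
finger_gap: 24.0
finger_force: 39.9
```

servo_tool:
  motion:
    - [[0,0,0.001,0,0,0,1],[0,0,0.002,0,0,0,1]]

```text
clock: 11.25
eef_pos: [507.5, -305.2, 131.1]
eef_rot: [-3.14, -0.001, 1.642]
wrist_force: [-4.3, -0.6, -12.8]
finger_gap: 23.9
finger_force: 39.9
```

servo_tool:
  motion:
    - [[0.0008,0.0001,0.0004,0,0,0,1],[0.0008,0.0001,0.001,0,0,0,1],[0.0008,0.0001,0.002,0,0,0,1]]

```text
clock: 11.55
eef_pos: [507.7, -305.1, 132.4]
eef_rot: [-3.14, -0.001, 1.643]
wrist_force: [-7.0, -0.5, -9.3]
finger_gap: 23.7
finger_force: 39.9
```

```bash
python3 r.py
```

```text
11.55 [ 507.72 -305.15  132.41] [-3.1398e+00 -9.0000e-04  1.6425e+00] [-6.96 -0.52 -9.33] [-0.163  1.411 -0.019] 23.664100955820754 39.87501561641693
```

servo_tool:
  motion:
    - [[0,0,0.001,0,0,0,1],[0,0,0.002,0,0,0,1]]

```text
clock: 11.75
eef_pos: [508.5, -305.3, 134.2]
eef_rot: [3.141, 0.0, 1.642]
wrist_force: [-3.1, -0.1, -6.5]
finger_gap: 24.1
finger_force: 39.9
```

servo_tool:
  motion:
    - [[0,0,0.001,0,0,0,1],[0,0,0.002,0,0,0,1]]

```text
clock: 11.95
eef_pos: [508.6, -305.3, 135.3]
eef_rot: [3.141, 0.0, 1.643]
wrist_force: [-1.8, 0.3, -5.8]
finger_gap: 23.3
finger_force: 39.9
```

servo_tool:
  motion:
    - [[-0.0008,0,0.002,0,0,0,1],[-0.0014,0,0.004,0,0,0,1],[-0.0014,0,0.006,0,0,0,1],[-0.0014,0,0.008,0,0,0,1]]

```text
clock: 12.35
eef_pos: [508.0, -305.5, 139.7]
eef_rot: [3.14, 0.001, 1.643]
wrist_force: [-0.5, 1.2, -1.5]
finger_gap: 23.5
finger_force: 39.9
```

```bash
python3 r.py; python3 -c "
from h import *
c=shot('side')
cv2.imwrite('pics/e3.png',cv2.resize(c['frame'][130:230,370:490,::-1],None,fx=6,fy=6,interpolation=cv2.INTER_CUBIC))"
```

```text
12.35 [ 508.02 -305.49  139.74] [3.1404e+00 9.0000e-04 1.6426e+00] [-0.51  1.23 -1.5 ] [-0.07  -0.082 -0.039] 23.483369593101738 39.87956643104553
```

View pics/e3.png

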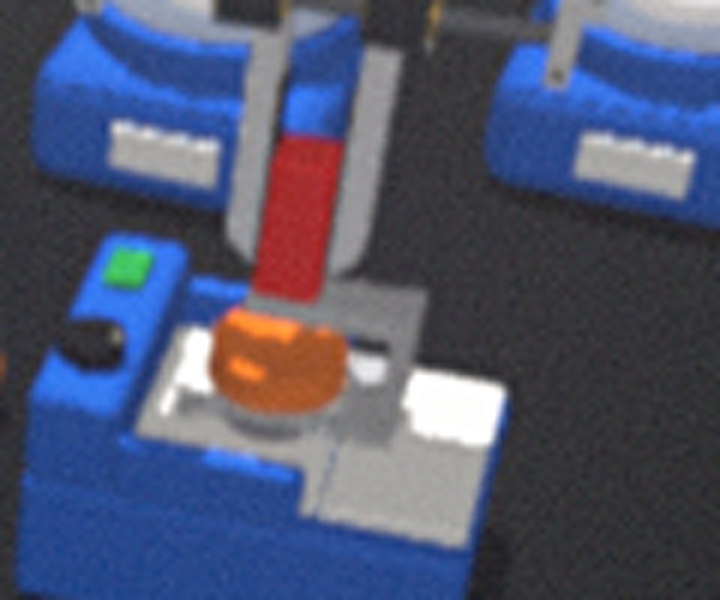

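The cap now sits level on the fork, at crop (280,360), clear of the deck. I'll keep raising it gently.

servo_tool:
  motion:
    - [[0,0,0.004,0,0,0,1],[0,0,0.008,0,0,0,1],[0,0,0.014,0,0,0,1],[0,0,0.022,0,0,0,1],[0,0,0.032,0,0,0,1],[0,0,0.044,0,0,0,1],[0,0,0.056,0,0,0,1],[0,0,0.068,0,0,0,1],[0,0,0.076,0,0,0,1],[0,0,0.08,0,0,0,1]]

```text
clock: 13.4
eef_pos: [507.7, -305.4, 179.6]
eef_rot: [3.141, 0.0, 1.643]
wrist_force: [0.1, -0.3, -2.3]
finger_gap: 23.5
finger_force: 39.9
```

```bash
python3 r.py
```

```text
13.4 [ 507.71 -305.38  179.59] [3.1412e+00 3.0000e-04 1.6425e+00] [ 0.09 -0.33 -2.34] [-0.019 -0.112  0.012] 23.50598524184165 39.87922132015228
```

servo_tool:
  motion:
    - [[0,0.004,0,0,0,0,1],[0,0.014,0,0,0,0,1],[0,0.032,0,0,0,0,1],[0,0.06,0,0,0,0,1],[0,0.096,0,0,0,0,1],[0,0.136,0,0,0,0,1],[0,0.176,0,0,0,0,1],[0,0.216,0,0,0,0,1],[0,0.256,0,0,0,0,1],[0,0.296,0,0,0,0,1]]

```text
clock: 14.4
eef_pos: [507.4, -155.2, 179.1]
eef_rot: [3.141, -0.0, 1.643]
wrist_force: [-0.5, -0.4, -2.9]
finger_gap: 23.8
finger_force: 39.9
```

servo_tool:
  motion:
    - [[0,0.04,0,0,0,-0.002,1],[0,0.08,0,0,0,-0.005,1],[0,0.12,0,0,0,-0.008,1],[0,0.16,0,0,0,-0.011,1],[0,0.2,0,0,0,-0.014,1],[0,0.24,0,0,0,-0.017,1],[0,0.28,0,0,0,-0.02,1],[0,0.32,0,0,0,-0.022,1],[0,0.36,0,0,0,-0.023,1],[0,0.4,0,0,0,-0.023,1]]

```text
clock: 15.4
eef_pos: [506.9, 44.6, 179.2]
eef_rot: [3.141, -0.0, 1.571]
wrist_force: [0.5, -0.6, -2.7]
finger_gap: 23.6
finger_force: 39.9
```

servo_tool:
  motion:
    - [[0,0.04,0,0,0,0,1],[0,0.08,0,0,0,0,1],[0,0.12,0,0,0,0,1],[0,0.16,0,0,0,0,1],[0,0.2,0,0,0,0,1],[0,0.24,0,0,0,0,1],[0,0.28,0,0,0,0,1],[0,0.32,0,0,0,0,1],[0,0.36,0,0,0,0,1],[0,0.4,0,0,0,0,1]]

```text
clock: 16.4
eef_pos: [506.5, 244.4, 179.1]
eef_rot: [3.142, -0.0, 1.571]
wrist_force: [0.6, 0.1, -2.8]
finger_gap: 24.0
finger_force: 39.9
```

servo_tool:
  motion:
    - [[0,0.036,0,0,0,0,1],[0,0.066,0,0,0,0,1],[0,0.09,0,0,0,0,1],[0,0.104,0,0,0,0,1],[0,0.11,0,0,0,0,1],[0,0.112,0,0,0,0,1],[0,0.112,0,0,0,0,1]]

```text
clock: 17.1
eef_pos: [507.7, 298.3, 179.1]
eef_rot: [-3.142, 0.0, 1.57]
wrist_force: [-0.5, -0.2, -2.2]
finger_gap: 23.7
finger_force: 39.9
```

```bash
python3 r.py; python3 -c "
from h import *
c=shot('side');d=shot('top')
a=cv2.resize(c['frame'][240:480,180:420,::-1],(480,480),interpolation=cv2.INTER_CUBIC);b=cv2.resize(d['frame'][220:370,80:180,::-1],(320,480),interpolation=cv2.INTER_CUBIC)
cv2.imwrite('pics/e4.png',np.hstack([a,b]))"
```

```text
17.1 [507.72 298.34 179.05] [-3.1415e+00  1.0000e-04  1.5699e+00] [-0.5  -0.25 -2.18] [-0.088 -0.118 -0.016] 23.713982425920754 39.879199862480164
```

View pics/e4.png

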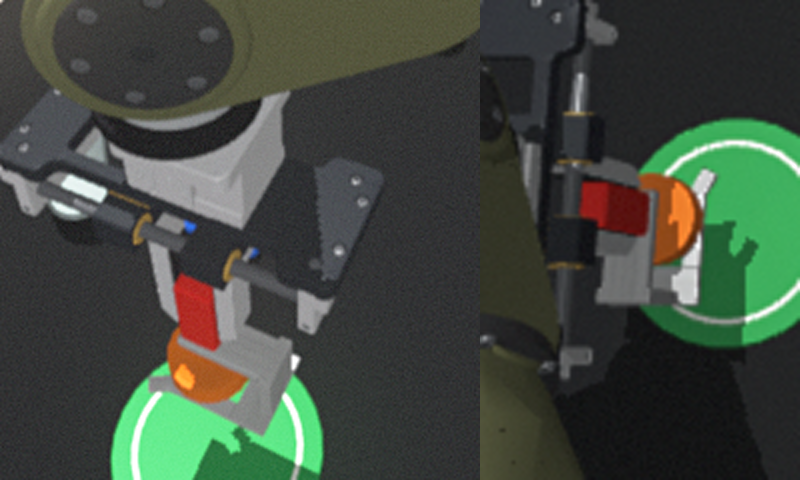

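The cap is still level on the fork over the mat in both views, so I'll lower it.

servo_tool:
  motion:
    - [[0,0,-0.004,0,0,0,1],[0,0,-0.014,0,0,0,1],[0,0,-0.032,0,0,0,1],[0,0,-0.06,0,0,0,1],[0,0,-0.094,0,0,0,1],[0,0,-0.13,0,0,0,1],[0,0,-0.164,0,0,0,1],[0,0,-0.19,0,0,0,1],[0,0,-0.206,0,0,0,1],[0,0,-0.214,0,0,0,1]]

```text
clock: 18.2
eef_pos: [507.4, 298.5, 71.1]
eef_rot: [-3.141, 0.0, 1.57]
wrist_force: [-0.5, -0.2, -2.0]
finger_gap: 23.8
finger_force: 39.9
```

servo_tool:
  motion:
    - [[0,0,-0.002,0,0,0,1],[0,0,-0.004,0,0,0,1],[0,0,-0.006,0,0,0,1],[0,0,-0.008,0,0,0,1],[0,0,-0.01,0,0,0,1],[0,0,-0.011,0,0,0,1],[0,0,-0.011,0,0,0,1],[0,0,-0.011,0,0,0,1]]

```text
clock: 19.0
eef_pos: [507.6, 298.7, 66.6]
eef_rot: [3.142, -0.0, 1.57]
wrist_force: [1.3, -0.1, -2.7]
finger_gap: 24.1
finger_force: 39.9
```

```bash
python3 r.py
```

```text
19.0 [507.64 298.7   66.59] [ 3.1415 -0.      1.5703] [ 1.3  -0.12 -2.72] [-0.027 -0.1   -0.024] 24.106879930467443 39.879217743873596
```

servo_tool:
  motion:
    - [[0,0,-0.001,0,0,0,1],[0,0,-0.002,0,0,0,1],[0,0,-0.003,0,0,0,1],[0,0,-0.004,0,0,0,1],[0,0,-0.0048,0,0,0,1],[0,0,-0.0056,0,0,0,1],[0,0,-0.0056,0,0,0,1],[0,0,-0.0056,0,0,0,1]]

```text
clock: 19.8
eef_pos: [507.6, 298.7, 63.8]
eef_rot: [3.142, -0.0, 1.57]
wrist_force: [-0.3, 0.5, -0.6]
finger_gap: 23.8
finger_force: 39.9
```

```bash
python3 r.py
```

```text
19.8 [507.63 298.72  63.8 ] [ 3.1415 -0.      1.5703] [-0.35  0.51 -0.62] [-0.079 -0.081 -0.045] 23.817743576493438 39.87950026988983
```

servo_tool:
  motion:
    - [[-0.002,0,0,0,0,0,1],[-0.006,0,0,0,0,0,1],[-0.01,0,0,0,0,0,1],[-0.014,0,0,0,0,0,1],[-0.018,0,0,0,0,0,1],[-0.02,0,0,0,0,0,1],[-0.02,0,0,0,0,0,1]]

```text
clock: 20.5
eef_pos: [497.5, 298.7, 63.8]
eef_rot: [3.142, -0.0, 1.57]
wrist_force: [0.4, 0.2, -2.6]
finger_gap: 23.8
finger_force: 39.9
```

```bash
python3 r.py; python3 - <<'E'
from f import *
C['side']=shot('side'); C['top']=shot('top')
import f
def mk(c,kind):
    h=cv2.cvtColor(c['frame'],cv2.COLOR_RGB2HSV).astype(int);P=cloud(c)
    m=(h[...,0]>3)&(h[...,0]<18)&(h[...,1]>150)&(h[...,2]>60)&(abs(P[...,1]-300)<60)&(abs(P[...,0]-508)<60)
    q=P[m];print(len(q),np.percentile(q,[3,50,97],0).round(1).tolist());return m.astype(np.uint8)
mk(C['side'],0);mk(C['top'],0)
E
```

```text
20.5 [497.53 298.71  63.79] [ 3.1416 -0.      1.5704] [ 0.36  0.23 -2.57] [-0.045 -0.077 -0.005] 23.8233098080664 39.8794823884964
568 [[484.4, 299.3, 16.6], [508.1, 315.6, 25.0], [529.2, 327.3, 28.0]]
272 [[485.5, 275.5, 19.6], [511.8, 288.2, 26.2], [530.2, 309.1, 64.3]]
```

servo_tool:
  motion:
    - [[-0.006,0,0,0,0,0,1],[-0.014,0,0,0,0,0,1],[-0.022,0,0,0,0,0,1],[-0.03,0,0,0,0,0,1],[-0.038,0,0,0,0,0,1],[-0.046,0,0,0,0,0,1],[-0.052,0,0,0,0,0,1],[-0.056,0,0,0,0,0,1]]

```text
clock: 21.4
eef_pos: [469.3, 298.7, 63.8]
eef_rot: [-3.142, -0.0, 1.57]
wrist_force: [0.4, 0.2, -1.4]
finger_gap: 23.8
finger_force: 39.9
```

```bash
python3 r.py; python3 -c "
from h import *
c=shot('side')
P=cloud(c);h=cv2.cvtColor(c['frame'],cv2.COLOR_RGB2HSV).astype(int)
m=(h[...,0]>3)&(h[...,0]<18)&(h[...,1]>150)&(h[...,2]>60)&(abs(P[...,1]-300)<60)&(abs(P[...,0]-508)<60)
print(m.sum(),np.percentile(P[m],[3,50,97],0).round(1).tolist())"
```

```text
21.4 [469.34 298.7   63.79] [-3.1416 -0.      1.5704] [ 0.39  0.16 -1.36] [ 0.01  -0.122 -0.045] 23.800213386139124 39.87959682941437
937 [[483.8, 285.8, 16.9], [509.2, 309.3, 24.5], [528.8, 327.0, 28.1]]
```

servo_tool:
  motion:
    - [[-0.01,0,0,0,0,0,1],[-0.03,0,0,0,0,0,1],[-0.055,0,0,0,0,0,1],[-0.08,0,0,0,0,0,1],[-0.105,0,0,0,0,0,1],[-0.13,0,0,0,0,0,1],[-0.15,0,0,0,0,0,1],[-0.164,0,0,0,0,0,1],[-0.17,0,0,0,0,0,1],[-0.17,0,0,0,0,0,1]]

```text
clock: 22.45
eef_pos: [384.5, 298.8, 63.9]
eef_rot: [3.141, -0.0, 1.571]
wrist_force: [-0.4, 0.6, -1.6]
finger_gap: 23.7
finger_force: 39.9
```

servo_tool:
  motion:
    - [[0,0,-0.003,0,0,0,1],[0,0,-0.006,0,0,0,1],[0,0,-0.009,0,0,0,1],[0,0,-0.011,0,0,0,1],[0,0,-0.0125,0,0,0,1],[0,0,-0.0135,0,0,0,1],[0,0,-0.0145,0,0,0,1],[0,0,-0.0145,0,0,0,1]]

```text
clock: 23.25
eef_pos: [384.6, 298.7, 56.5]
eef_rot: [3.142, -0.0, 1.57]
wrist_force: [-0.1, -0.2, -0.4]
finger_gap: 24.1
finger_force: 39.9
```

```bash
python3 r.py
```

```text
23.25 [384.65 298.68  56.5 ] [ 3.1416 -0.      1.5703] [-0.14 -0.24 -0.39] [-0.014 -0.11  -0.05 ] 24.053934538247084 39.87955570220947
```

servo_tool:
  motion:
    - [[0,0,-0.0002,0,0,0,1],[0,0,-0.0002,0,0,0,0.68],[0,0,-0.0002,0,0,0,0.6],[0,0,-0.0002,0,0,0,0.4],[0,0,-0.0002,0,0,0,0.2],[0,0,-0.0002,0,0,0,0.2],[0,0,-0.0002,0,0,0,0.2]]

```text
clock: 23.95
eef_pos: [384.6, 298.7, 56.4]
eef_rot: [-3.142, 0.0, 1.57]
wrist_force: [-0.0, 0.4, -0.2]
finger_gap: 66.6
finger_force: 0.0
```

servo_tool:
  motion:
    - [[0,0,0.01,0,0,0,0.2],[0,0,0.04,0,0,0,0.2],[0,0,0.09,0,0,0,0.2],[0,0,0.15,0,0,0,0.2],[0,0,0.2,0,0,0,0.2],[0,0,0.25,0,0,0,0.2],[0,-0.05,0.3,0,0,0,0.2],[0,-0.13,0.32,0,0,0,0.2],[0,-0.22,0.32,0,0,0,0.2],[0,-0.3,0.32,0,0,0,0.2]]

```text
clock: 24.95
eef_pos: [384.3, 147.1, 217.1]
eef_rot: [3.14, -0.0, 1.571]
wrist_force: [-0.0, 0.5, -1.0]
finger_gap: 75.2
finger_force: 0.0
```

```bash
python3 r.py; python3 -c "
from h import *
c=shot('side');d=shot('top')
a=cv2.resize(c['frame'][240:480,180:420,::-1],(480,480),interpolation=cv2.INTER_CUBIC);b=cv2.resize(d['frame'][230:380,80:180,::-1],(320,480),interpolation=cv2.INTER_CUBIC)
cv2.imwrite('pics/e5.png',np.hstack([a,b]))"
```

```text
24.95 [384.29 147.14 217.09] [ 3.1404e+00 -2.0000e-04  1.5708e+00] [-0.04  0.51 -1.  ] [-0.039 -0.044  0.01 ] 75.21984838048715 0.0
```

View pics/e5.png

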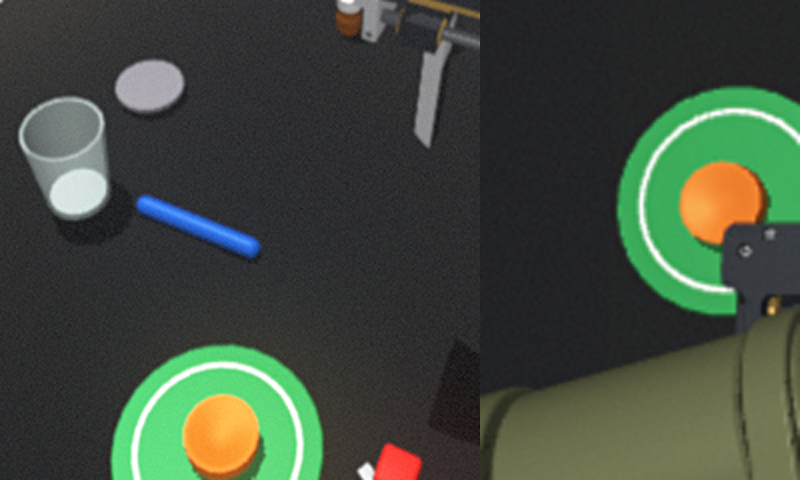

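The cap stands upright near the mat's centre, and the puller stands clear on the bare bench with its red top at (398,462) in the side crop. The bystanders look undisturbed. I'll hold briefly and then hand in.

servo_tool:
  motion:
    - [[0,0,0,0,0,0,0.2],[0,0,0,0,0,0,0.2],[0,0,0,0,0,0,0.2],[0,0,0,0,0,0,0.2]]

```text
clock: 25.45
eef_pos: [384.5, 149.4, 216.3]
eef_rot: [-3.141, 0.0, 1.572]
wrist_force: [0.7, -0.1, 0.3]
finger_gap: 75.2
finger_force: 0.0
```

```bash
python3 -c "
from cell import manip
print(manip.sign_off())"
```

```text
the job is handed in; nothing more can be done
None
```

The job is handed in at about 25 s on the robot clock: the cap came off with the tab held in and stands upright near the centre of the green mat, the puller stands upright on the bare bench clear of it, and the bystanders in the last pictures looked undisturbed; no verdict was returned.

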